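# Take the turner off its hook and stand it in the utensil crock

### The arm

A 6-joint arm with a two-finger parallel gripper is mounted at the origin on a cart in front of the work surface, level with it; the furniture and walls round the work are solid. World frame = base frame: x ahead of the robot, y to its left, z up, the work surface at z = 0. Lengths are in mm, angles in rad, forces in N, time in s.
With the tool pointing down it reaches from about 300 to 775 mm from the base axis. Payload 14.6 kg.
Tool frame: the origin (TCP) lies at the very end of the fingers, on their centre line; the grasp point (between the pads) lies 19 mm behind it; z points along the fingers, y is the line along which they close (so a half turn about z gives the same grasp; the last joint's range is limited). The gripper opens to 94 mm and grips with 3 to 60 N. Pads are 16 mm wide; open, the fingers measure 119 mm over their backs; the gripper's body (75 mm by 177 mm) begins 78 mm behind the grasp point.
Start: joints at [-1.224, 0.3, 1.521, -0, 1.321, -0.067], TCP at [221.142, -503.572, 205.446] pointing down, gripper open.
Joint ranges: [-3.03, 3.03], [-0.79, 2.21], [0.23, 2.52], [-1.04, 4.18], [0, 3.07], [-2.55, 2.55]. Speed limits (rad/s): [2.22, 2.22, 2.57, 3.14, 3.14, 3.14].

### API

Orientations are given as [roll, pitch, yaw] about the fixed x, y, z axes, in that order (R = Rz(yaw) Ry(pitch) Rx(roll)).
In Python, from cell import manip, camera, get_calibration gives the robot as it stands. The module is installed in compiled form; this text tells all that it offers.
- The arm moves only by the tool jog_arm, never from a script. Its argument "plan" is one flat list of numbers, 6 for each row, row after row: the shift along the world's x, y, z in m, then the turn, a rotation vector about the world's x, y, z in degrees. A call has 1 to 20 rows; each row is the pose to reach, as a shift and turn from the pose commanded when the call began; what a row does not reach only later rows make up. A row lasts 1/10 s, in which the tool goes at most 50 mm and 8.59 degrees, less where a joint would pass 70% of its speed; a pose out of reach is approached as far as the arm can. A call with a gripper value outside its range is refused whole. "claw" is the finger opening in m, from 0 to 0.094, set as the call begins (left out, the last holds). The fingers move at their own pace and stop on an object; "force" is the grip in N (left out, the last holds). Time passes only in rows, so rows that repeat a pose let the fingers close. It gives the time, the measured TCP pose, the force, the opening and the grip force at its end, in the units of the state.
- manip.read_state(): the state, without advancing time (a new reading comes with each control period).
- camera(name): name is "side" or "top"; returns (picture, depth): 420x560x3 uint8, red, green, blue; 420x560 float32, mm along the optical axis (not along the pixel's ray), 0 where there is no reading.
- get_calibration(name): a dict with "fx", "fy", "cx", "cy" (pixels), "origin" and "attitude" of the camera in the world. Camera axes: x right, y down, z forward; pixel columns grow to the right and rows downward; lengths in mm; the calibration is good to about 2 mm. A picture is of the moment at which its call begins. get_calibration takes no time and is no camera call.
- manip.sign_off(): hands the job in; it is judged then, once.
The state is a dict: "clock": time; "joints": joint angles; "qd": joint speeds; "effort": joint torques, N m; "eef_pos": TCP position; "eef_rot": TCP orientation; "wrist_force": force on the tool from outside, world axes, zero at the start; "moment": the same for the moment, N m; "finger_gap": finger opening in mm; "finger_force": force on a finger pad.
Only numpy, scipy, OpenCV 4.12 (cv2) and the standard library are available. Lean on these libraries where they do the work, as an engineer would, in place of code of your own. Each camera call takes 0.05 s, during which the arm holds its last target. There are 200 camera calls.

### The job

Lift the orange slotted turner up and off its hook on the wooden rack, and stand it blade down in the blue crock: lower it until the blade is at the bottom before you let go, do not drop it in. Leave the blue spoon and the whisk hanging on their hooks, and do not upset the crock.

Things in the scene. Friction and masses are not known exactly. Their poses are not given: they have to be found in the camera images.
- turner: Slotted orange turner, 90 g, hanging upright by its end loop on one of the rack's three hooks (which one varies). Origin: inside the top of the loop, on the axis of the hook wire it rests on. z up, x normal to the flat side (along the rack's x), y across the blade. Loop: steel wire 6 mm thick, 28 mm wide outside, from 10 mm above to 38 mm below the origin.
- turner_grip (a point): Where best to hold the turner: on the orange handle grip, 70 mm below its origin and 145 mm above the blade's edge. The grip is 18 mm wide in y (close the fingers across this), 8 mm thick in x, and reaches from 37 to 113 mm below the origin.
- turner_edge (a point): Middle of the turner blade's lower edge, 215 mm below its origin. The blade is 56 mm wide (y), 4 mm thick and 70 mm high.
- rack: Fixed light wooden rack, 370 mm wide (y), origin on the worktop, front toward its own -x; its yaw varies. Back board's front face at x = 0; foot board 16 mm high, x = -50 to 100 mm. Above the hooks a shelf with spice jars: underside at z = 336 mm, front edge at x = -10 mm, so reach in from the front with the tool tilted (25 to 45 degrees from vertical).
- rack_hook (a point): Rest point (wire axis) of the middle hook: rack x = -30, y = 0, z = 270 mm; equal hooks at y = +115 and -115 mm. Steel wire 6 mm thick standing out toward the rack's -x; the upturned end at x = -46 mm rises 14 mm. Raise a loop 18 to 26 mm (higher, its lower end meets the hook), then draw it at least 25 mm toward the rack's -x to be clear.
- spoon: Serving spoon with blue handle and round blue bowl, same loop, handle and origin as the turner, hanging on another hook; stays there.
- whisk: Balloon whisk with black handle and steel wires, same loop, handle and origin as the turner, hanging on another hook; stays there.
- crock: Loose round blue ceramic crock, 0.7 kg, 104 mm across the rim and 95 mm high, open at the top, clear opening 90 mm, inner floor 8 mm above its origin, which is the centre of its underside; z points up. It stands on the worktop to the right of the rack.
Not all that is in view belongs to the job. Of the things that look like the turner, the smaller one is meant.

How it is judged:
By the outcome, as a careful person would: the job done as asked, in the order asked, and still so for the second after the job is handed in, with the robot touching nothing.
It also fails if it takes over 46 s, if anything falls off the work surface, if the arm or the gripper's body presses on something with over 40 N, if the wrist force passes 120 N, or if a joint passes its speed limit or range.

## Working session

There is one attempt and no reset: what is moved stays moved. The work goes in short steps, Python scripts to look and compute and a tool call to move; the robot and the scene stay as the last step left them, time stands still between calls to the robot, and variables do not carry over. Pictures are saved under pics/ and viewed, at most 10 in all, crops included, and the job is handed in when it is done.

Besides the shell and the picture viewer there is one more tool, called after "Emit:" as name(argument=value, ...) on one line, values as JSON. jog_arm: Moves the arm, as the interface text tells. Its arguments: {"type":"object","properties":{"plan":{"type":"array"},"claw":{"type":"number"},"force":{"type":"number"}},"required":["plan"]}

```bash
mkdir -p pics; cat > h.py <<'E'
import numpy as np, cv2, os
from cell import manip, camera, get_calibration
def shot(n,tag):
    p,d=camera(n); np.savez(f'pics/{tag}.npz',p=p,d=d); cv2.imwrite(f'pics/{tag}.png',p[:,:,::-1]); return p,d
def att(c):
    a=np.array(c['attitude'],float)
    if a.shape==(3,3): return a
    from scipy.spatial.transform import Rotation as R
    return R.from_euler('xyz',a).as_matrix()
def pt(n,u,v,z):
    c=get_calibration(n); r=np.array([(u-c['cx'])/c['fx'],(v-c['cy'])/c['fy'],1.])
    return np.array(c['origin'])+att(c)@(r*z)
def cloud(n,d):
    c=get_calibration(n); v,u=np.indices(d.shape)
    P=np.stack([(u-c['cx'])/c['fx']*d,(v-c['cy'])/c['fy']*d,d],-1)
    return P@att(c).T+np.array(c['origin'])
E
python3 - <<'E'
from h import *
for n in('side','top'):
    print(get_calibration(n)); shot(n,n+'0')
a=cv2.imread('pics/side0.png');b=cv2.imread('pics/top0.png')
print(manip.read_state())
E
```

```text
{'fx': 536.8359593618056, 'fy': 536.8359593618056, 'cx': 272.1287666562055, 'cy': 206.4665142458493, 'origin': array([   14.85714343, -1180.17236703,  1016.43976309]), 'attitude': array([-2.15142130e+00,  3.25447477e-04, -4.38176981e-01])}
{'fx': 423.00731377183354, 'fy': 423.00731377183354, 'cx': 278.9859596118182, 'cy': 207.50364726415216, 'origin': array([ 256.92018384,  -54.01458848, 1345.62408316]), 'attitude': array([-2.88399113e+00, -7.68631890e-04, -1.38056645e+00])}
{'clock': 0.1, 'joints': array([-1.22359431e+00,  3.00449285e-01,  1.52151555e+00, -9.15268785e-07,
        1.32070307e+00, -6.66006646e-02]), 'qd': array([-2.55688620e-03,  2.76017237e-05, -4.80922945e-04, -5.11346152e-05,
       -3.89466231e-04, -2.90732695e-03]), 'effort': array([ 1.36530463e-03, -5.32644975e+01, -3.53284407e+01,  7.09627778e-02,
        2.34727882e-02, -2.46605919e-05]), 'eef_pos': array([ 221.06791882, -503.35803911,  204.92601658]), 'eef_rot': array([-3.14051972e+00, -7.06752650e-05,  4.13802873e-01]), 'wrist_force': array([-0.25674666,  0.18984479,  0.24614382]), 'moment': array([-0.00205831,  0.0629854 ,  0.03910216]), 'finger_force': 0.0, 'finger_gap': 93.68370451584914}
```

View pics/side0.png

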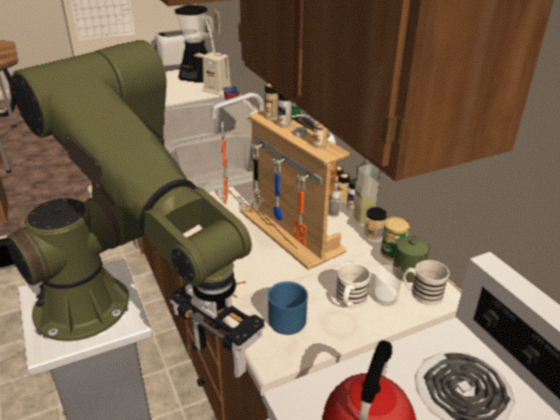

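View pics/top0.png

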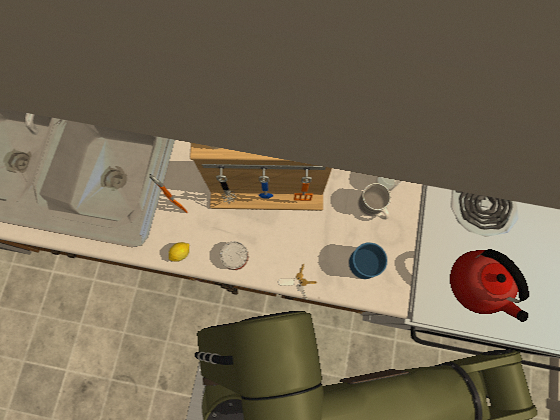

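Side view: the orange turner candidates are the one on the rack's right hook at (301,210) (top view (303,190)) and a longer orange tool off the rack at (225,170) (top view (170,195)). The spoon is at (277,190), the whisk at (256,180) and the crock at (288,307). I choose the smaller one on the rack, and check it in a crop while measuring.

```bash
python3 - <<'E'
from h import *
np.set_printoptions(precision=1,suppress=True)
S=np.load('pics/side0.npz');T=np.load('pics/top0.npz')
im=S['p'][90:270,195:355,::-1]; cv2.imwrite('pics/crop.png',cv2.resize(im,None,fx=3.3,fy=3.3,interpolation=cv2.INTER_CUBIC))
for n,D in(('side',S),('top',T)):
    P=cloud(n,D['d']); h=cv2.cvtColor(D['p'],cv2.COLOR_RGB2HSV); ok=D['d']>0
    om=cv2.inRange(h,(3,170,110),(14,255,255))
    k,l,st,ce=cv2.connectedComponentsWithStats(om)
    for i in range(1,k):
        if st[i,4]>25:
            q=P[(l==i)&ok]; print(n,'orange',st[i],len(q),np.median(q,0),q.min(0),q.max(0))
    bm=cv2.inRange(h,(95,90,40),(115,255,255)); k,l,st,ce=cv2.connectedComponentsWithStats(bm)
    for i in range(1,k):
        if st[i,4]>40:
            q=P[(l==i)&ok]; print(n,'blue',st[i],np.median(q,0),q.min(0),q.max(0))
            r=q[q[:,2]>88]
            if st[i,4]>300 and len(r)>10:
                (c,_,rad)=(lambda e:(e[0],0,e[1]))(cv2.minEnclosingCircle(r[r[:,2]<100][:,:2].astype(np.float32))); print(' rim',c,rad)
    # back board plane: wood colour points z 60..240, foot
    wm=cv2.inRange(h,(8,70,60),(22,220,255))>0
    q=P[wm&ok]; q=q[(q[:,2]>40)&(q[:,2]<300)&(q[:,0]>450)&(q[:,0]<800)&(q[:,1]>-250)&(q[:,1]<350)]
    if len(q)>50:
        m=np.ones(len(q),bool)
        for _ in range(8):
            c=np.median(q[m],0); line=cv2.fitLine(q[m][:,:2].astype(np.float32),cv2.DIST_HUBER,0,.01,.01).ravel()
            nrm=np.array([-line[1],line[0]]); m=abs((q[:,:2]-line[2:])@nrm)<8
        t=q[m][:,:2]@line[:2]
        print(n,'board',line,m.sum(),len(q),'ends',line[2:]+line[:2]*(np.percentile(t,.5)-line[2:]@line[:2]),line[2:]+line[:2]*(np.percentile(t,99.5)-line[2:]@line[:2]))
E
```

```text
side orange [222 140   4  26  68] 68 [542.1 326.6 194.1] [536.1 316.2 142.5] [549.4 336.6 235.8]
side orange [331 166   6  15  39] 38 [857.3 139.3 133.6] [850.7 131.5  99.4] [874.6 149.3 159.1]
side orange [224 179   3  17  34] 34 [535.8 308.9  63.7] [527.  291.3  27. ] [550.8 341.4  91.7]
side orange [298 191   7  23 134] 134 [627.7 -62.5 190.6] [622.5 -72.4 121.4] [656.7   1.  234.5]
side orange [293 218  14  28 256] 255 [630.7 -50.5  79.2] [622.  -90.7  30. ] [660.5  20.8 126.2]
side orange [391 405  11  12  38] 37 [ 508.9 -692.8  117.3] [ 495.5 -698.8  111.7] [ 519.6 -682.6  120.2]
side blue [275 174   5  22  71] [606.7  49.6 201.3] [603.3  36.4 162.2] [612.3  66.2 234.7]
side blue [274 207   8  13  69] [608.9  49.5  97.2] [602.6  33.9  76.5] [616.4  69.1 116. ]
side blue [ 269  283   37   51 1622] [ 472.7 -298.2   58.1] [ 424.6 -340.7    5.2] [ 523.5 -236.9  100.3]
 rim (474.2839050292969, -290.1144104003906) 51.73408126831055
side board [  0.2  -1.  645.   28.6] 4151 5018 ends [608.  238.8] [ 671.9 -124.7]
top orange [302 183   8   9  49] 49 [626.8 -60.6 199.7] [623.8 -69.2  52
[... 250 characters left out ...]
26 [632.5 -76.1 118.5] [628.5 -87.   14. ] [664.4 -63.  130.3]
top orange [470 256  48  43 745] 742 [ 475.8 -629.6  117.5] [ 430.9 -727.2   80.8] [ 546.9 -575.8  231.5]
top orange [485 299  26  11 113] 113 [ 418.9 -662.8  105.2] [ 400.7 -699.    80.7] [ 433.  -623.4  130.1]
top blue [262 182   6   9  48] [606.8  55.2 193.3] [603.9  48.3 107.6] [641.1  62.3 233.5]
top blue [259 193  14   5  48] [608.1  55.7 102.9] [605.   35.9  86.1] [615.2  75.  123.7]
top blue [350 243  37  36 999] [ 482.2 -293.1   14.6] [ 425.4 -334.8    0. ] [ 525.3 -234.1  102.9]
 rim (475.7464904785156, -285.0692138671875) 51.10560607910156
top board [  0.2  -1.  639.3  64.4] 2740 2938 ends [608.5 242.3] [ 670.8 -117.5]
```

View pics/crop.png

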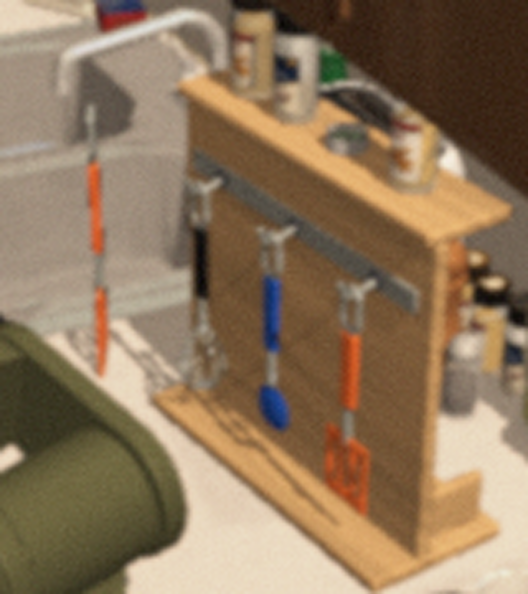

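The crop confirms it: orange turner on the right hook, at full-image (301,210), with the blade at about (300,232). The other one, at (225,165), is longer and leans by the sink.

```bash
python3 - <<'E'
from h import *
from scipy.spatial.transform import Rotation as R
a=np.deg2rad(9.9); rx=np.array([np.cos(a),np.sin(a),0]); ry=np.array([-np.sin(a),np.cos(a),0])
Rt=R.from_rotvec(-np.deg2rad(45)*ry)*R.from_euler('xyz',[np.pi,0,a])
s=manip.read_state(); R0=R.from_euler('xyz',s['eef_rot'])
print((Rt*R0.inv()).as_rotvec(degrees=True),Rt.as_euler('xyz'),Rt.as_matrix()[:,2])
tz=Rt.as_matrix()[:,2]; g=np.array([630.5,-60,190]); t=g+19*tz
print('tcp',t,'pre',t-120*tz,'shift',t-120*tz-s['eef_pos'])
E
```

```text
[ 12.9831013  -43.19174508 -13.114833  ] [ 3.14159265 -0.78539816  0.1727876 ] [ 0.69657748  0.12157223 -0.70710678]
tcp [643.73497221 -57.69012758 176.56497116] pre [560.14567404 -72.2787955  261.4177849 ] shift [339.07775522 431.07924361  56.49176832]
```

Emit:
jog_arm(plan=[0,0,0.05,0,0,0,0.1,0.13,0.08,0,0,0,0.1,0.13,0.08,0,0,0,0.1,0.13,0.08,0,0,0,0.34,0.431,0.057,13,-43.2,-13.1,0.34,0.431,0.057,13,-43.2,-13.1,0.34,0.431,0.057,13,-43.2,-13.1,0.34,0.431,0.057,13,-43.2,-13.1,0.34,0.431,0.057,13,-43.2,-13.1,0.34,0.431,0.057,13,-43.2,-13.1,0.34,0.431,0.057,13,-43.2,-13.1,0.34,0.431,0.057,13,-43.2,-13.1,0.34,0.431,0.057,13,-43.2,-13.1,0.34,0.431,0.057,13,-43.2,-13.1,0.34,0.431,0.057,13,-43.2,-13.1,0.34,0.431,0.057,13,-43.2,-13.1,0.34,0.431,0.057,13,-43.2,-13.1], claw=0.06, force=15)

```text
clock: 1.8
eef_pos: [560.8, -73.9, 262.6]
eef_rot: [3.14, -0.786, 0.171]
wrist_force: [0.6, -0.1, -0.1]
finger_gap: 60.0
finger_force: 0.0
```

```bash
python3 - <<'E'
from h import *
np.set_printoptions(precision=1,suppress=True)
p,d=shot('side','side1'); P=cloud('side',d); h=cv2.cvtColor(p,cv2.COLOR_RGB2HSV)
m=(cv2.inRange(h,(3,170,110),(14,255,255))>0)&(d>0)
q=P[m]; q=q[(abs(q[:,0]-627)<15)&(abs(q[:,1]+60)<50)]; print(len(q),np.median(q,0),np.median(q[q[:,2]>150],0))
cv2.imwrite('pics/c1.png',cv2.resize(p[90:290,170:370,::-1],None,fx=2.8,fy=2.8))
print(manip.read_state()['eef_pos'])
E
```

```text
309 [628.2 -63.5 115.3] [626.8 -63.6 195.4]
[560.9 -73.7 262.6]
```

View pics/c1.png

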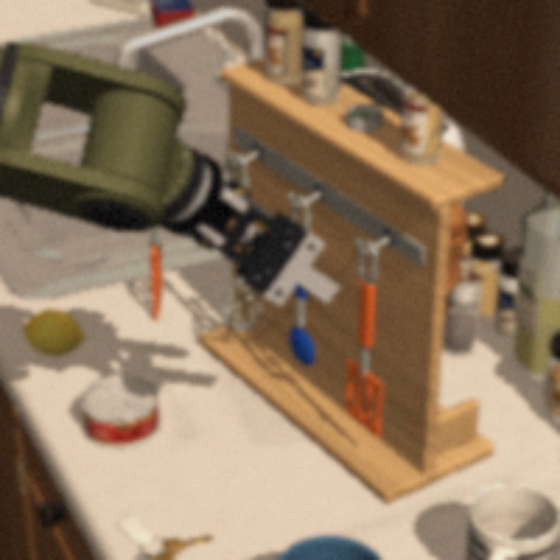

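The gripper waits in front of the turner (crop (365,310)), and nothing has moved. Reaching in and closing.

Emit:
jog_arm(plan=[0.02,0.004,-0.021,0,0,0,0.04,0.007,-0.042,0,0,0,0.06,0.011,-0.063,0,0,0,0.075,0.013,-0.077,0,0,0,0.083,0.014,-0.086,0,0,0,0.083,0.014,-0.086,0,0,0,0.083,0.014,-0.086,0,0,0])

```text
clock: 2.55
eef_pos: [643.9, -58.9, 177.0]
eef_rot: [3.141, -0.786, 0.173]
wrist_force: [-0.0, 0.1, 0.9]
finger_gap: 60.1
finger_force: 0.0
```

Emit:
jog_arm(plan=[0,0,0,0,0,0,0,0,0,0,0,0,0,0,0,0,0,0,0,0,0,0,0,0,0,0,0,0,0,0,0,0,0,0,0,0,0,0,0,0,0,0], claw=0.0, force=25)

```text
clock: 3.25
eef_pos: [644.3, -58.4, 176.9]
eef_rot: [3.141, -0.786, 0.173]
wrist_force: [-0.4, 1.7, 3.4]
finger_gap: 17.9
finger_force: 24.7
```

Emit:
jog_arm(plan=[0,0,0.007,0,0,0,0,0,0.015,0,0,0,0,0,0.022,0,0,0,0,0,0.022,0,0,0,0,0,0.022,0,0,0], force=35)

```text
clock: 3.75
eef_pos: [644.1, -58.6, 198.4]
eef_rot: [3.141, -0.786, 0.173]
wrist_force: [-0.3, 0.4, -1.2]
finger_gap: 17.9
finger_force: 34.6
```

```bash
python3 - <<'E'
from h import *
p,d=shot('side','side2')
cv2.imwrite('pics/c2.png',cv2.resize(p[120:270,230:350,::-1],None,fx=4,fy=4,interpolation=cv2.INTER_CUBIC))
s=manip.read_state(); print(s['eef_pos'],s['wrist_force'])
E
```

```text
[643.99554305 -58.57106792 198.13459857] [-0.53526009  0.08040282 -1.04674834]
```

View pics/c2.png

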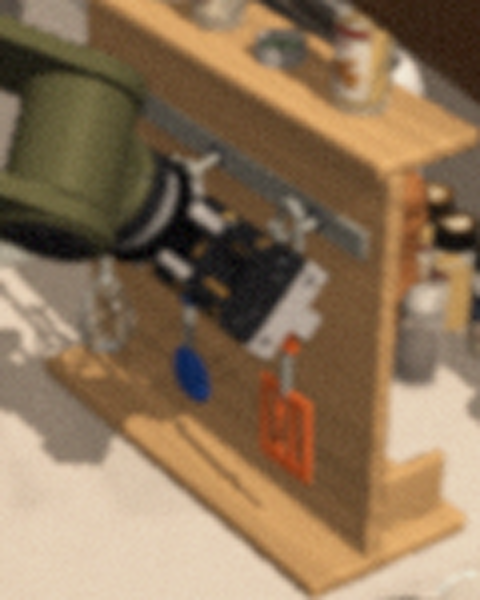

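The turner is held and raised with its loop at the hook (crop (300,215)), blade upright at (287,430), and the wrist reads only its weight. Drawing out.

Emit:
jog_arm(plan=[-0.008,-0.0014,0,0,0,0,-0.016,-0.0028,0,0,0,0,-0.024,-0.0042,0,0,0,0,-0.034,-0.006,0,0,0,0,-0.044,-0.0077,0,0,0,0,-0.06,-0.0105,0,0,0,0,-0.08,-0.014,0,0,0,0,-0.1,-0.0175,0,0,0,0,-0.1,-0.0175,0,0,0,0,-0.1,-0.0175,0,0,0,0])

```text
clock: 4.8
eef_pos: [544.1, -76.4, 198.9]
eef_rot: [3.14, -0.786, 0.173]
wrist_force: [-0.9, -0.3, -1.1]
finger_gap: 17.5
finger_force: 34.6
```

Emit:
jog_arm(plan=[0,0,0.03,0,0,0,0,0,0.06,0,0,-4,-0.006,-0.022,0.06,0,0,-8,-0.012,-0.044,0.06,0,0,-12,-0.018,-0.066,0.06,0,0,-16,-0.024,-0.09,0.06,0,0,-20,-0.03,-0.115,0.06,0,0,-24,-0.036,-0.14,0.06,0,0,-28,-0.042,-0.165,0.06,0,0,-32,-0.048,-0.19,0.06,0,0,-36,-0.054,-0.207,0.06,0,0,-40,-0.0575,-0.217,0.06,0,0,-40,-0.0575,-0.217,0.06,0,0,-40,-0.0575,-0.217,0.06,0,0,-40,-0.0575,-0.217,0.06,0,0,-40,-0.0575,-0.217,0.06,0,0,-40])

```text
clock: 6.4
eef_pos: [486.9, -292.7, 258.5]
eef_rot: [3.141, -0.786, -0.525]
wrist_force: [0.7, 0.4, -0.3]
finger_gap: 17.6
finger_force: 34.8
```

```bash
python3 - <<'E'
from h import *
np.set_printoptions(precision=1,suppress=True)
out=[]
for n in('side','top'):
    p,d=shot(n,n+'3'); P=cloud(n,d); h=cv2.cvtColor(p,cv2.COLOR_RGB2HSV); ok=d>0
    q=P[(cv2.inRange(h,(3,150,90),(14,255,255))>0)&ok]; q=q[(np.hypot(q[:,0]-475,q[:,1]+287)<90)&(q[:,2]>60)]
    if len(q):
        print(n,len(q),'median',np.median(q,0),np.percentile(q,2,axis=0),np.percentile(q,98,axis=0))
        for z in range(90,260,20):
            w=q[abs(q[:,2]-z)<10]
            if len(w): print(z,len(w),np.median(w,0),(w.min(0)+w.max(0))/2)
    b=P[(cv2.inRange(h,(95,90,40),(115,255,255))>0)&ok]; b=b[(np.hypot(b[:,0]-475,b[:,1]+287)<75)&(b[:,2]>85)&(b[:,2]<102)]
    print('rim',cv2.minEnclosingCircle(b[:,:2].astype(np.float32)))
    out.append(p[190:350,200:360,::-1] if n=='side' else p[180:340,290:450,::-1])
cv2.imwrite('pics/c3.png',cv2.resize(np.hstack(out),None,fx=2.5,fy=2.5,interpolation=cv2.INTER_CUBIC))
s=manip.read_state(); print(s['eef_pos'],s['eef_rot'],s['wrist_force'])
E
```

```text
side 87 median [ 468.9 -295.4  286.1] [ 458.3 -314.4  147.8] [ 475.9 -274.9  315.5]
150 8 [ 460.5 -311.6  151.4] [ 459.6 -311.3  152.7]
170 7 [ 460.1 -312.9  168.8] [ 464.1 -305.1  168.8]
190 6 [ 459.5 -313.4  187.4] [ 459.6 -313.1  187.9]
210 11 [ 463.6 -305.8  206.4] [ 463.9 -306.8  204.5]
250 7 [ 468.3 -296.1  245.4] [ 469.4 -296.1  246.8]
rim ((474.57135009765625, -290.4750061035156), 51.81182098388672)
top 74 median [ 470.5 -284.7  280.6] [ 437.7 -302.2  143.7] [ 487.6 -261.   354.5]
90 1 [ 498.9 -325.6   97.5] [ 498.9 -325.6   97.5]
150 8 [ 466.3 -297.9  148.1] [ 473.4 -283.1  150. ]
210 9 [ 469.9 -292.8  205.7] [ 477.1 -280.3  206.4]
250 6 [ 470.1 -285.   252.3] [ 470.7 -284.1  253.3]
rim ((501.2055358886719, -285.942626953125), 39.819358825683594)
[ 486.8 -292.8  258.5] [ 3.1 -0.8 -0.5] [ 0.4 -0.5 -2.2]
```

View pics/c3.png

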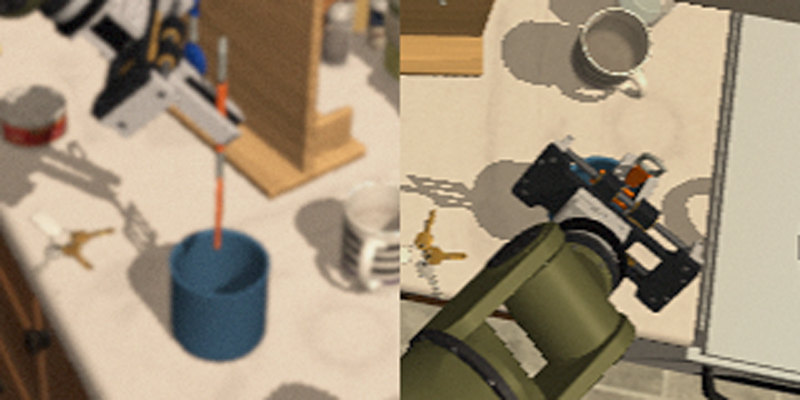

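The turner hangs upright and edge-on at crop (218,200) with the blade centred over the crock mouth at (220,250). Lowering.

Emit:
jog_arm(plan=[0,0,-0.015,0,0,0,0,0,-0.03,0,0,0,0,0,-0.045,0,0,0,0,0,-0.06,0,0,0,0,0,-0.075,0,0,0,0,0,-0.09,0,0,0,0,0,-0.105,0,0,0,0,0,-0.115,0,0,0,0,0,-0.12,0,0,0,0,0,-0.12,0,0,0,0,0,-0.12,0,0,0,0,0,-0.12,0,0,0])

```text
clock: 7.7
eef_pos: [486.9, -293.1, 139.0]
eef_rot: [3.141, -0.786, -0.525]
wrist_force: [-0.6, 0.5, -1.9]
finger_gap: 17.5
finger_force: 34.8
```

Emit:
jog_arm(plan=[0,0,-0.002,0,0,0,0,0,-0.004,0,0,0,0,0,-0.006,0,0,0,0,0,-0.006,0,0,0,0,0,-0.006,0,0,0])

```text
clock: 8.2
eef_pos: [486.6, -293.1, 132.4]
eef_rot: [3.141, -0.785, -0.525]
wrist_force: [-0.1, 0.1, -0.0]
finger_gap: 17.3
finger_force: 34.8
```

Emit:
jog_arm(plan=[0,0,-0.001,0,0,0,0,0,-0.002,0,0,0,0,0,-0.003,0,0,0,0,0,-0.003,0,0,0,0,0,-0.003,0,0,0])

```text
clock: 8.7
eef_pos: [486.8, -293.2, 129.7]
eef_rot: [3.141, -0.786, -0.525]
wrist_force: [-0.4, -0.2, 2.2]
finger_gap: 17.6
finger_force: 34.8
```

Emit:
jog_arm(plan=[0,0,-0.001,0,0,0,0,0,-0.0015,0,0,0,0,0,-0.0015,0,0,0,0,0,-0.0015,0,0,0])

```text
clock: 9.1
eef_pos: [487.2, -293.9, 129.3]
eef_rot: [3.139, -0.789, -0.525]
wrist_force: [-2.8, -0.5, 9.5]
finger_gap: 17.6
finger_force: 35.0
```

```bash
python3 - <<'E'
from h import *
o=[]
for n in('side','top'):
    p,d=shot(n,n+'4'); o.append(p[190:350,200:360,::-1] if n=='side' else p[180:340,290:450,::-1])
cv2.imwrite('pics/c4.png',cv2.resize(np.hstack(o),None,fx=2.5,fy=2.5,interpolation=cv2.INTER_CUBIC))
for _ in range(2): camera('top'); print(manip.read_state()['wrist_force'])
E
```

```text
[-1.40542537 -0.17756224  9.74382685]
[-3.01308613 -1.57833551  8.27309486]
```

View pics/c4.png

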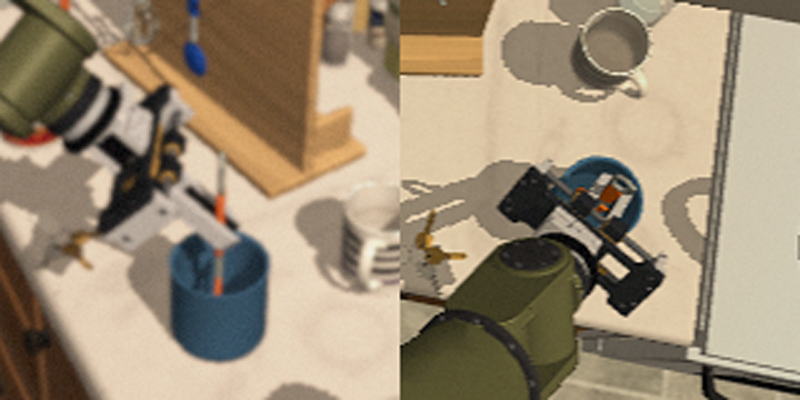

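The blade stands on the crock floor (9 N upward), with the handle near crop (218,200), inside the mouth, and the crock has not moved. I'll lean the handle gently away from the gripper about its lower edge, then release.

Emit:
jog_arm(plan=[0,0,0.0015,0,0,0,0.0045,-0.0026,0.001,1.25,2.16,0,0.0092,-0.0053,0,2.5,4.33,0,0.0138,-0.008,-0.001,3.75,6.5,0,0.018,-0.0105,-0.0025,5,8.66,0,0.0225,-0.013,-0.004,6.25,10.8,0,0.0268,-0.0155,-0.006,7.5,13,0,0.0268,-0.0155,-0.006,7.5,13,0,0.0268,-0.0155,-0.006,7.5,13,0])

```text
clock: 10.2
eef_pos: [513.6, -308.7, 122.1]
eef_rot: [3.14, -0.525, -0.525]
wrist_force: [1.2, -1.0, 3.3]
finger_gap: 17.6
finger_force: 35.0
```

Light floor contact is kept. Releasing.

Emit:
jog_arm(plan=[0,0,0,0,0,0,0,0,0,0,0,0,0,0,0,0,0,0,0,0,0,0,0,0,0,0,0,0,0,0,0,0,0,0,0,0,0,0,0,0,0,0,0,0,0,0,0,0], claw=0.06)

```text
clock: 11.0
eef_pos: [513.5, -308.6, 122.0]
eef_rot: [3.14, -0.524, -0.525]
wrist_force: [0.3, -0.6, -0.3]
finger_gap: 60.1
finger_force: 0.0
```

```bash
python3 - <<'E'
from h import *
o=[]
for n in('side','top'):
    p,d=shot(n,n+'5'); o.append(p[190:350,200:360,::-1] if n=='side' else p[180:340,290:450,::-1])
cv2.imwrite('pics/c5.png',cv2.resize(np.hstack(o),None,fx=2.5,fy=2.5,interpolation=cv2.INTER_CUBIC))
print(manip.read_state()['wrist_force'])
E
```

```text
[ 0.52582574 -0.71495748  0.17599674]
```

View pics/c5.png

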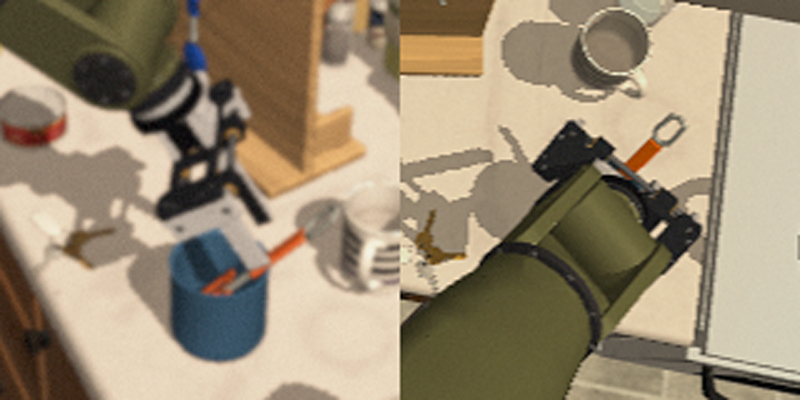

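Released: the turner fell back across the rim, handle at side crop (285,245), leaning a long way. Backing off to measure.

Emit:
jog_arm(plan=[-0.009,0.005,0.017,0,0,0,-0.018,0.01,0.035,0,0,0,-0.03,0.018,0.06,0,0,0,-0.045,0.026,0.09,0,0,0,-0.06,0.035,0.13,0,0,0,-0.1,0.06,0.16,0,0,0,-0.14,0.09,0.18,0,0,0,-0.14,0.09,0.18,0,0,0,-0.14,0.09,0.18,0,0,0])

```text
clock: 12.0
eef_pos: [373.2, -218.3, 303.3]
eef_rot: [3.14, -0.527, -0.525]
wrist_force: [0.5, -1.1, -0.2]
finger_gap: 60.4
finger_force: 0.0
```

```bash
python3 - <<'E'
from h import *
np.set_printoptions(precision=0,suppress=True)
o=[]
for n in('side','top'):
    p,d=shot(n,n+'6'); o.append(p[210:350,230:370,::-1] if n=='side' else p[170:310,300:440,::-1])
    P=cloud(n,d); h=cv2.cvtColor(p,cv2.COLOR_RGB2HSV)
    q=P[(cv2.inRange(h,(3,150,90),(14,255,255))>0)&(d>0)]; q=q[(np.hypot(q[:,0]-475,q[:,1]+287)<170)&(q[:,2]>20)]
    u=np.array([.865,-.5]); s=(q[:,:2]-[475,-288])@u; t=(q[:,:2]-[475,-288])@[.5,.865]
    for a in range(-60,170,15):
        m=(s>=a)&(s<a+15)
        if m.sum()>2: print(n,a,m.sum(),np.median(q[m],0),'s,z',np.median(s[m]),np.median(q[m][:,2]),'t',t[m].min(),t[m].max())
cv2.imwrite('pics/c6.png',cv2.resize(np.hstack(o),None,fx=2.8,fy=2.8,interpolation=cv2.INTER_CUBIC))
E
```

```text
side -15 20 [ 481. -265.   38.] s,z -5.343292673393531 38.02472574171509 t 4.550502563164667 45.94832919128401
side 0 27 [ 490. -274.   55.] s,z 6.28923736826886 54.674868105332735 t 4.046503359464394 45.99008314220905
side 30 39 [ 505. -313.   96.] s,z 38.81215456508214 96.31774624348509 t -13.457091860980508 30.103887274695172
side 45 31 [ 516. -321.  112.] s,z 51.051242108987395 112.4962870772365 t -14.174158134244436 1.4096885226975147
side 60 34 [ 529. -330.  130.] s,z 67.41445462761394 129.54423894069492 t -16.190579884660167 0.8793949548542521
side 75 11 [ 537. -337.  142.] s,z 78.79839074811781 142.29797214657322 t -16.918570749729497 -1.3922933108770223
top -30 32 [ 455. -278.   29.] s,z -20.336356952648693 28.860268988862003 t -22.95872338970083 30.22045537685156
top -15 47 [ 470. -279.   44.] s,z -6.9770158414102275 43.89227308711634 t -23.405691040209696 29.788578410194663
top 0 59 [ 484. -286.   60.] s,z 7.004008419655894 59.67929652405769 t -25.921263454776668 28.95166148278928
top 30 39 [ 507. -308.   98.] s,z 38.76557112928313 98.43133350288326 t -10.902374074590188 8.471128946244148
top 45 35 [ 520. -315.  115.] s,z 52.59187646923607 114.67354662876005 t -8.642920844919974 6.011806391679585
top 60 40 [ 532. -324.  133.] s,z 67.29572104989856 132.9571607030457 t -9.369864124229416 5.270478004918456
top 75 15 [ 541. -329.  144.] s,z 78.10560328710977 143.51593482693102 t -9.756228544242994 4.450215379799701
```

View pics/c6.png

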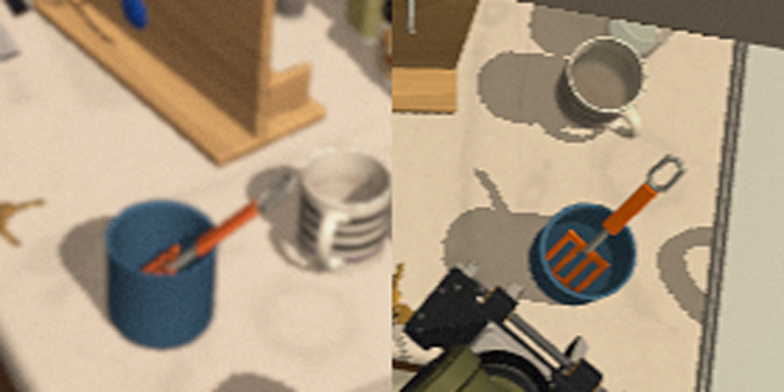

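The turner stands with its blade on the crock floor: the fitted line reaches z≈8 at the near wall. It leans about 40° on the rim, the steepest lean the crock allows, and is clear of the mug. A last check on the rack.

View pics/side6.png

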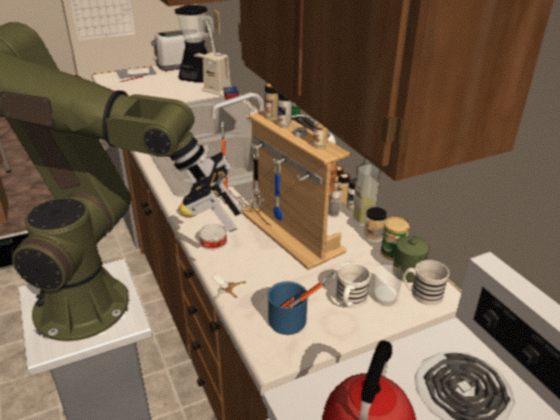

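The spoon (277,190) and whisk (256,180) still hang, the crock stands upright at (288,307) with the turner in it, and the gripper is clear. Handing in.

```bash
python3 -c "
from cell import manip
print(manip.sign_off())"
```

```text
the job is handed in; nothing more can be done
None
```

I handed the job in at about 12 s: the turner is in the blue crock with its blade on the floor, though after I let go it slid from about 15° to about 40° of lean against the rim; the spoon and whisk still hang and the crock is upright.

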